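Hang a carrier on the drying tree

ROBOT

A 6-joint arm with a two-finger parallel gripper is mounted at the origin on a cart in front of the work surface, level with it; the furniture and walls round the work are solid. World frame = base frame: x ahead of the robot, y to its left, z up, the work surface at z = 0. Lengths are in m, angles in degrees, forces in N, time in s.
With the tool pointing down it reaches from about 0.35 to 0.725 m from the base axis. Payload 4.3 kg.
Tool frame: the origin (TCP) lies midway between the tips of the shut fingers; the grasp point (between the pads) lies 19 mm behind it; z points along the fingers, y is the line along which they close (so a half turn about z gives the same grasp; the last joint's range is limited). The gripper opens to 85 mm and grips with 20 to 120 N. Pads are 22 mm wide; open, the fingers measure 114 mm over their backs; the gripper's body (76 mm by 85 mm) begins 54 mm behind the grasp point. The pads swing forward as they close: fully open they stand 13 mm farther back than shut.
Start: joints at [63.581, 21.618, 4.641, 73.018, 0, 83.68], TCP at [0.198, 0.54, 0.202] pointing down, gripper open.
Joint ranges: [-156.06, 156.06], [-48.1, 94.91], [-58.44, 69.94], [-101.28, 121.22], [-78.64, 73.56], [-180, 180]. Speed limits (degrees/s): [147.25, 147.25, 180, 180, 180, 180].

INTERFACE

Orientations are given as [roll, pitch, yaw] about the fixed x, y, z axes, in that order (R = Rz(yaw) Ry(pitch) Rx(roll)).
In Python, from bench import ctrl, eyes gives the robot as it stands. The module is installed in compiled form; this text tells all that it offers.
- The arm moves only by the tool step_arm, never from a script. Its argument "increments" is a list of rows, each a list of 3 entries, a list of its own where there are three numbers: the shift along the world's x, y, z in mm, then the turn, a rotation vector about the world's x, y, z in degrees, then the gripper's target within -1 to 1 (shut at 1, half-way at 0, fully open at -1). A call has 1 to 20 rows; each row shifts and turns the commanded pose from where the row before left it; what a row does not reach is not made up. A row lasts 1/12 s, in which the tool goes at most 41.7 mm and 7.16 degrees, less where a joint would pass 70% of its speed; a pose out of reach is approached as far as the arm can. A call with a gripper value outside its range is refused whole. The fingers move at their own pace and stop on an object; the grip force is fixed at half the most. Time passes only in rows, so rows that do not move let the fingers close. It gives the time, the measured TCP pose, the force, the opening and the grip force at its end, in the units of the state.
- ctrl.sense(): the state, without advancing time (a new reading comes with each control period).
- eyes.get_image(name): name is "scene" or "top"; returns the picture (400x640x3 uint8, red, green, blue); there is no depth.
- eyes.camera_model(name): a dict with "camera_matrix" (3x3 intrinsics, pixels), "k1" (the pictures are not rectified: a ray, as slopes to the right and down, at radius r is drawn at 1 + k1 r^2 times it, then the intrinsics apply), "R" (3x3) and "t" (3): a world point X has camera coordinates R X + t. Camera axes: x right, y down, z forward; pixel columns grow to the right and rows downward; lengths in m; the calibration is good to about 2 mm. A picture is of the moment at which its call begins. camera_model takes no time and is no camera call.
- ctrl.hand_in(): hands the job in; it is judged then, once.
The state is a dict: "time": time; "joint_pos": joint angles; "joint_vel": joint speeds; "joint_torque": joint torques, N m; "ee_pos": TCP position; "orientation": TCP orientation; "contact_force": force on the tool from outside, world axes, zero at the start; "ft_torque": the same for the moment, N m; "width": finger opening in m; "grasp_force": force on a finger pad.
Only numpy, scipy, OpenCV 4.12 (cv2) and the standard library are available. Lean on these libraries where they do the work, as an engineer would, in place of code of your own. Each camera call takes 0.05 s, during which the arm holds its last target. There are 200 camera calls.

TASK

First turn the drying tree by its orange grip until its one empty branch stands over the yellow pointer on the foot. Then pick the loose blue carrier up from the dark rubber mat, thread its hole over the upturned tip of that branch and slide it down round the bend, so that it hangs freely from the low part of the branch, its grip end down. Leave the branch over the pointer, and do not disturb the two modules, the solvent jar and the dropper bottle.

Things in the scene. Friction and masses are not known exactly. Their poses are not given: they have to be found in the camera images.
- rotor (a joint): angle of the tree's rotor about its vertical axis, 0 when the empty branch is exactly over the yellow pointer of the foot, growing counter-clockwise seen from above; it turns endlessly either way (0 and 6.28 are the same place) and stays where it is left, by friction of about 0.12 N m
- tree_foot: fixed grey round foot of the tree, 132 mm across, 15 mm high at its edge; origin under its centre, on the bench and on the rotor's axis; the yellow pointer, 12 mm wide and 10 mm high, sticks out along its -x axis to 96 mm, towards the left and a little to the front. A steel column 18 mm across rises to the orange grip
- front_mark (a point): point on top of the yellow pointer, 84 mm from the rotor's axis; the empty branch's tip belongs right above it
- turn_grip (a point): centre of the top of the orange grip bar on the rotor's axis, 243 mm over the bench: a bar 46 mm long, 14 mm wide and 28 mm high on a round collar 34 mm across; its frame turns with the rotor, the bar lies along its x axis, the empty branch points along its -x axis
- free_tip (a point): round tip of the one empty branch (8 mm steel rod), 84.0 mm from the rotor's axis, 182.7 mm over the bench; frame like turn_grip. Rod centre line: level at 150 mm height to 38 mm from the axis, bends up with 40 mm radius through 50 degrees to 68.6 mm out and 164.3 mm up, then straight 24 mm at 50 degrees to this tip. Branches are 90 degrees apart; the other three carry carriers, which stay
- free_seat (a point): point on the centre line of the empty branch, 40 mm from the rotor's axis and 150 mm over the bench, where the level part goes over into the bend; frame like free_tip: x points to the column, z up. The carrier's hole is to end near here
- carrier: loose blue carrier, 70 g, lying flat: plate 96 mm long, 32 mm wide (28 at the grip end), 12 mm thick; origin under the middle of its length; x runs along it from hole end to grip end, z up. On top a black grip rib 44 mm long (along x), 14 mm wide, 20 mm high, to 32 mm above the underside, centred 18 mm from the origin along +x
- carrier_hole (a point): centre of the carrier's through hole (14 mm wide, axis along the carrier's z), 32 mm from the origin along -x and at half the plate's thickness; it passes over an 8 mm rod only if tilted less than about 23 degrees from the rod's direction there
- carrier_grip (a point): middle of the grip rib, 24 mm above the carrier's underside, 50 mm from the hole's centre along the carrier's x axis
- mat: fixed dark rubber mat, 190 x 270 x 4 mm, on which the carrier and the two modules lie; origin under its centre
- module_a: loose module, 22 x 66 x 8 mm, black, lying near one end of the mat; origin under its centre, length along its y axis
- module_b: loose module, 22 x 66 x 8 mm, dark grey, lying near the other end of the mat; origin under its centre, length along its y axis
- solvent_jar: blue and white solvent jar, 65 mm across and 97 mm high, standing behind the tree; origin under its centre
- flux: small amber dropper bottle, 34 mm across and 102 mm high, standing to the right of the tree; origin under its centre

How it is judged (in metres and radians):
On the way, in this order (a step that is already met when the one before it is completed fails the run):
1. the empty branch stands over the pointer (tip within 20 mm of it, seen from above) while the carrier is not yet on the branch (horizontal distance between free_tip and front_mark below 0.02 m and distance between carrier_hole and free_tip above 0.07 m), for 0.2 s.
2. the carrier has been lifted off the mat (height (world z) of carrier_hole above 0.07 m), for 0.1 s.
3. the carrier's hole is on the empty branch, past its straight tip (distance between carrier_hole and free_seat below 0.03 m), for 0.1 s.
At the end, for the whole second after the job is handed in: the carrier hangs at rest and released by its hole from the bend or level part of the empty branch (hole within 26 mm outward, 28 mm inward, 6 mm sideways of free_seat; grip over 25 mm below it; plate within 33 degrees of upright), the branch's tip within 30 mm of the pointer seen from above (x of carrier_hole in the frame of free_seat between -0.026 and 0.028 m and y of carrier_hole in the frame of free_seat between -0.006 and 0.006 m and z of carrier_hole in the frame of free_seat between -0.008 and 0.004 m and z of carrier_grip in the frame of free_seat below -0.025 m and angle between carrier's own z axis and vertical above 1 rad and horizontal distance between free_tip and front_mark below 0.03 m and linear speed of carrier below 0.03 m/s and contact force between the fingers and carrier below 0.05 N); the robot touches nothing.
It fails at once if a module moved more than 30 mm (distance of any of module_a, module_b from where it was at the start of the episode above 0.03 m).
It fails at once if the jar or the dropper bottle moved more than 30 mm or tipped (distance of any of solvent_jar, flux from where it was at the start of the episode above 0.03 m or angle between any of solvent_jar, flux's own z axis and vertical above 0.5 rad).
It also fails if it takes over 59 s, if anything falls off the work surface, if the arm or the gripper's body presses on something with over 40 N, if the wrist force passes 120 N, or if a joint passes its speed limit or range.

## Working session

There is one attempt and no reset: what is moved stays moved. The work goes in short steps, Python scripts to look and compute and a tool call to move; the robot and the scene stay as the last step left them, time stands still between calls to the robot, and variables do not carry over. Pictures are saved under pics/ and viewed, at most 10 in all, crops included, and the job is handed in when it is done.

Besides the shell and the picture viewer there is one more tool, called after "Request:" by a JSON object that holds its "name" and its "arguments", one argument or row to a line. step_arm: Moves the arm, as the interface text tells. Its arguments: {"type":"object","properties":{"increments":{"type":"array","items":{"type":"array"}}},"required":["increments"]}

```bash
mkdir -p pics; cat > h.py <<'E'
import numpy as np, cv2
from bench import ctrl, eyes
def snap(n,f,crop=None,s=1):
    im=eyes.get_image(n)[:,:,::-1]
    if crop: x0,y0,x1,y1=crop; im=im[y0:y1,x0:x1]
    cv2.imwrite('pics/'+f,cv2.resize(im,None,fx=s,fy=s,interpolation=cv2.INTER_CUBIC))
def cam(n):
    m=eyes.camera_model(n); return [np.array(m[k]) for k in('camera_matrix','R','t')]+[m['k1']]
def proj(n,X):
    K,R,t,k=cam(n); c=np.atleast_2d(X)@R.T+t; s=c[:,:2]/c[:,2:]; r2=(s**2).sum(1,keepdims=True)
    s=s*(1+k*r2); return s@K[:2,:2].T+K[:2,2]
def ray(n,p):
    K,R,t,k=cam(n); d=np.linalg.solve(K,[p[0],p[1],1])[:2]; s=d.copy()
    for _ in range(20): s=d/(1+k*(s@s))
    return -R.T@t, R.T@np.array([s[0],s[1],1])
def atz(n,p,z):
    o,d=ray(n,p); return o+d*(z-o[2])/d[2]
E
python3 - <<'E'
from h import *
snap('scene','s0.png',s=1.25); snap('top','t0.png',s=1.25)
for n in('scene','top'): print(n,ray(n,(320,200)))
print(ctrl.sense())
E
```

```text
scene (array([-0.19293755, -0.89121006,  0.95763478]), array([ 0.50232669,  0.65463624, -0.56516798]))
top (array([0.43608738, 0.00389034, 1.64341926]), array([ 0.06646074,  0.00369144, -0.99778577]))
{'time': 0.1, 'joint_pos': array([ 6.35815146e+01,  2.16603834e+01,  4.57124658e+00,  7.30175239e+01,
       -2.34870011e-04,  8.36799969e+01]), 'joint_vel': array([-0.01705878, -0.15835234,  0.15062468,  0.00884223,  0.03140047,
       -0.09127346]), 'joint_torque': array([ 1.31029130e-03, -4.64693499e+01,  2.70582819e+01,  1.19599098e-02,
       -9.29522776e-05,  2.10598898e-06]), 'ee_pos': array([0.1973056 , 0.5394161 , 0.20133217]), 'orientation': array([-1.79893962e+02, -1.15079037e-02,  1.59901507e+02]), 'contact_force': array([ 0.05886468,  0.49735645, -0.27313823]), 'ft_torque': array([-0.02559123,  0.03170974, -0.06207042]), 'grasp_force': 0.0, 'width': 0.08537985016040746}
```

View pics/s0.png

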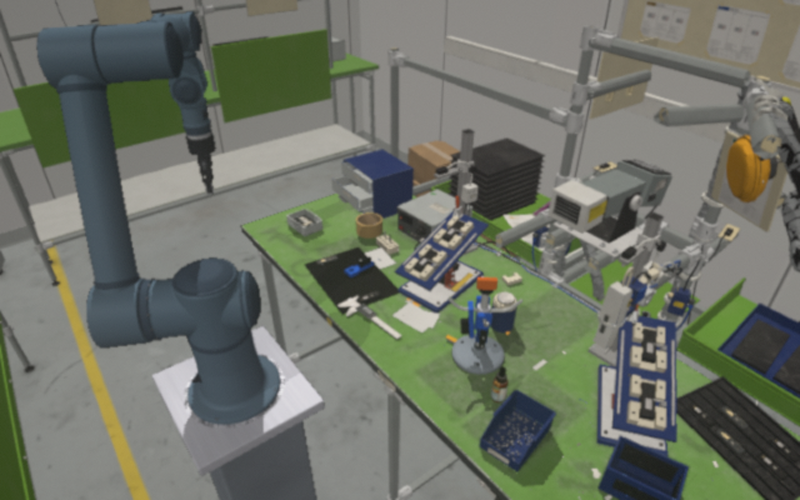

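View pics/t0.png

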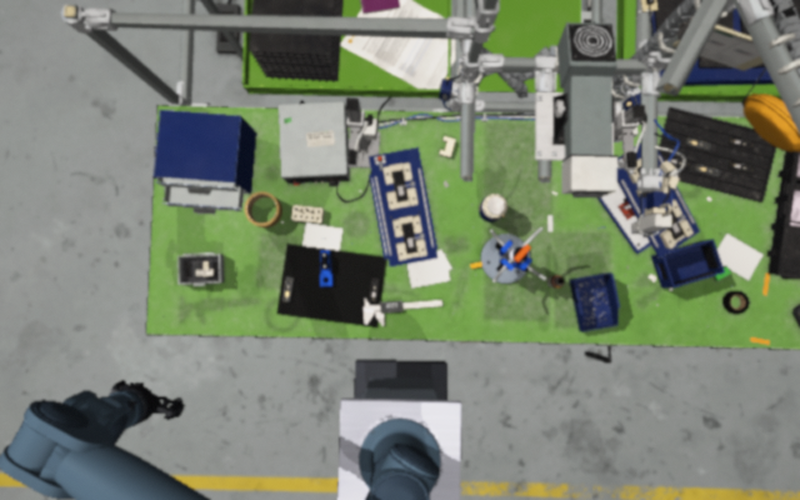

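The tree is at about (505,258) in the top picture (x1.25 scale), with the carrier on the mat at (326,270). I'll enlarge both areas.

```bash
python3 - <<'E'
from h import *
def crop(n,x0,y0,w,h,s):
    im=eyes.get_image(n)[:,:,::-1][y0:y0+h,x0:x0+w]
    im=cv2.resize(im,None,fx=s,fy=s,interpolation=cv2.INTER_CUBIC)
    return im
a=crop('top',365,145,100,100,4);b=crop('scene',350,215,100,100,4)
cv2.imwrite('pics/tree.png',np.hstack([a,b]))
a=crop('top',220,190,100,75,4);b=crop('scene',240,190,100,75,4)
cv2.imwrite('pics/mat.png',np.hstack([a,b]))
E
```

```text
(no output)
```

View pics/tree.png

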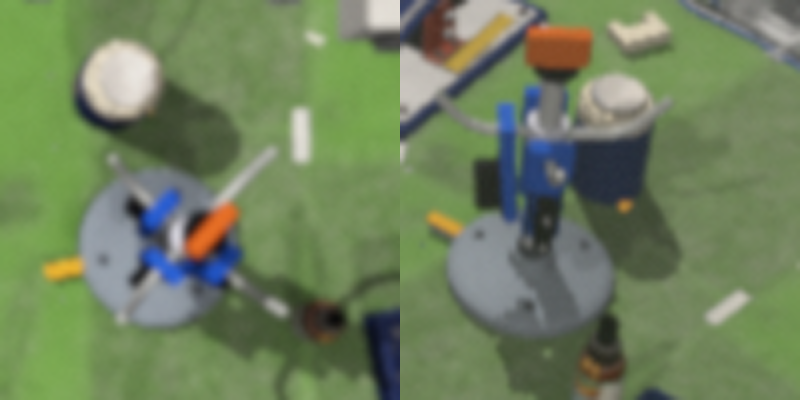

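View pics/mat.png

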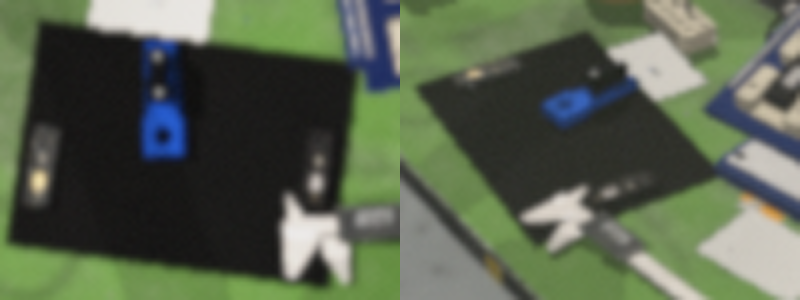

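```bash
python3 - <<'E'
from h import *
np.set_printoptions(precision=4,suppress=True)
T=lambda x,y:(365+x/4,145+y/4); S=lambda x,y:(350+(x-400)/4,215+y/4)
print('foot',atz('top',T(160,247),.015),'scene',atz('scene',S(530,265),.015))
print('grip',atz('top',T(213,230),.243),'scene',atz('scene',S(558,33),.243))
for p in[(273,152),(112,158),(120,318),(283,312)]: print('tip',atz('top',T(*p),.18))
print('ptr end',atz('top',T(45,272),.01),atz('top',T(82,266),.01))
print('free tip scene',atz('scene',S(668,101),.183))
T=lambda x,y:(220+x/4,190+y/4); S=lambda x,y:(240+(x-400)/4,190+y/4)
print('hole',atz('top',T(163,134),.016),atz('scene',S(568,103),.016))
for p in[(164,158),(185,157),(143,157),(160,42),(142,42),(180,42)]: print('car',atz('top',T(*p),.016))
for p in[(40,22),(356,65),(10,243),(330,285)]: print('mat',atz('top',T(*p),.004))
E
```

```text
foot [ 0.5282 -0.2723  0.015 ] scene [ 0.5281 -0.2742  0.015 ]
grip [ 0.5283 -0.2712  0.243 ] scene [ 0.5279 -0.2729  0.243 ]
tip [ 0.5918 -0.3278  0.18  ]
tip [ 0.5847 -0.2078  0.18  ]
tip [ 0.4654 -0.2151  0.18  ]
tip [ 0.4726 -0.3359  0.18  ]
ptr end [ 0.5056 -0.1779  0.01  ] [ 0.5113 -0.2086  0.01  ]
free tip scene [ 0.5946 -0.327   0.183 ]
hole [0.4624 0.2041 0.016 ] [0.4659 0.2023 0.016 ]
car [0.4426 0.2027 0.016 ]
car [0.4438 0.1854 0.016 ]
car [0.4431 0.22   0.016 ]
car [0.5385 0.2089 0.016 ]
car [0.5382 0.2238 0.016 ]
car [0.5389 0.1923 0.016 ]
mat [0.5538 0.3111 0.004 ]
mat [0.5236 0.0462 0.004 ]
mat [0.3696 0.3295 0.004 ]
mat [0.3407 0.0635 0.004 ]
```

Request:
{"name": "step_arm", "arguments": {
  "increments": [
    [[24, -28, 10], [0, 0, -1.75], -1],
    [[24, -28, 10], [0, 0, -1.75], -1],
    [[24, -28, 10], [0, 0, -1.75], -1],
    [[24, -28, 10], [0, 0, -1.75], -1],
    [[24, -28, 10], [0, 0, -1.75], -1],
    [[24, -28, 10], [0, 0, -1.75], -1],
    [[24, -28, 10], [0, 0, -1.75], -1],
    [[24, -28, 10], [0, 0, -1.75], -1],
    [[24, -28, 10], [0, 0, -1.75], -1],
    [[24, -28, 10], [0, 0, -1.75], -1],
    [[24, -28, 10], [0, 0, -1.75], -1],
    [[24, -28, 10], [0, 0, -1.75], -1],
    [[3, -36, 0], [0, 0, 0], -1],
    [[3, -36, 0], [0, 0, 0], -1],
    [[3, -36, 0], [0, 0, 0], -1],
    [[3, -36, 0], [0, 0, 0], -1],
    [[3, -36, 0], [0, 0, 0], -1],
    [[3, -36, 0], [0, 0, 0], -1],
    [[3, -36, 0], [0, 0, 0], -1],
    [[3, -36, 0], [0, 0, 0], -1]
  ]
}}

```text
time: 1.97
ee_pos: [0.5094, -0.0857, 0.3224]
orientation: [180.0, 0.0, 138.9]
contact_force: [1.2, 0.6, -0.1]
width: 0.0855
grasp_force: 0.0
```

Request:
{"name": "step_arm", "arguments": {
  "increments": [
    [[3, -31, 0], [0, 0, 0], -1],
    [[3, -31, 0], [0, 0, 0], -1],
    [[3, -31, 0], [0, 0, 0], -1],
    [[3, -31, 0], [0, 0, 0], -1],
    [[3, -31, 0], [0, 0, 0], -1],
    [[4, -32, 0], [0, 0, 0], -1],
    [[0, 0, -20], [0, 0, 0], -1],
    [[0, 0, -20], [0, 0, 0], -1],
    [[0, 0, -20], [0, 0, 0], -1],
    [[0, 0, -20], [0, 0, 0], -1],
    [[0, 0, -20], [0, 0, 0], -1],
    [[0, 0, 0], [0, 0, 0], 0.8],
    [[0, 0, 0], [0, 0, 0], 0.8],
    [[0, 0, 0], [0, 0, 0], 0.8],
    [[0, 0, 0], [0, 0, 0], 0.8],
    [[0, 0, 0], [0, 0, 0], 0.8],
    [[0, 0, 0], [0, 0, 0], 0.8],
    [[0, 0, 0], [0, 0, 0], 0.8]
  ]
}}

```text
time: 3.47
ee_pos: [0.529, -0.2712, 0.223]
orientation: [180.0, 0.1, 138.9]
contact_force: [-0.6, -0.0, -0.0]
width: 0.0084
grasp_force: 0.0
```

```bash
python3 - <<'E'
from h import *
def crop(n,x0,y0,w,h,s):
    return cv2.resize(eyes.get_image(n)[:,:,::-1][y0:y0+h,x0:x0+w],None,fx=s,fy=s,interpolation=cv2.INTER_CUBIC)
cv2.imwrite('pics/g.png',np.hstack([crop('top',365,145,100,100,4),crop('scene',350,195,100,100,4)]))
print(ctrl.sense()['width'],proj('scene',[.528,-.2725,.243]),proj('top',[.528,-.2725,.243]))
E
```

```text
0.008368876952104268 [[389.43294572 223.17546212]] [[418.70316664 202.61536908]]
```

View pics/g.png

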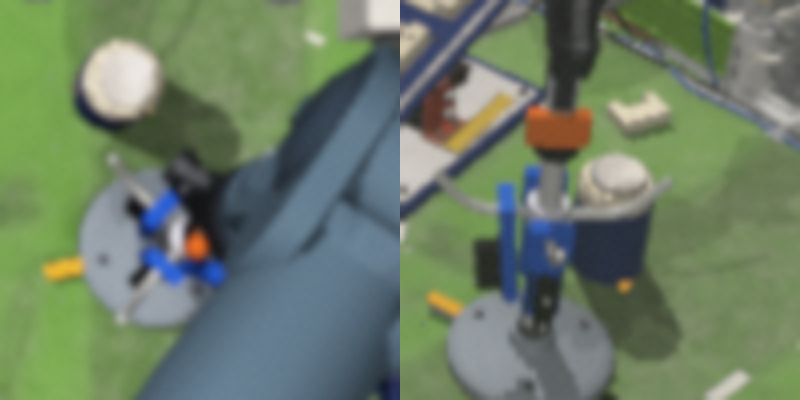

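```bash
python3 - <<'E'
from h import *
p=ctrl.sense()['ee_pos']
out=[]
for n in('top','scene'):
    im=eyes.get_image(n)[:,:,::-1]
    c=proj(n,[.528,-.2725,.243])[0].astype(int); x0,y0=c[0]-25,c[1]-40
    o=cv2.resize(im[y0:y0+60,x0:x0+50],None,fx=8,fy=8,interpolation=cv2.INTER_CUBIC)
    for dz,col in((0,(0,255,255)),(.019,(255,0,255)),(.073,(0,255,0)),(.15,(255,255,255))):
        q=(proj(n,p+[0,0,dz])[0]-[x0,y0]+.5)*8; cv2.circle(o,tuple(q.astype(int).tolist()),4,col,1)
    out.append(o)
cv2.imwrite('pics/g2.png',np.hstack(out))
print(p)
E
```

```text
[ 0.52880098 -0.27108185  0.22259169]
```

View pics/g2.png

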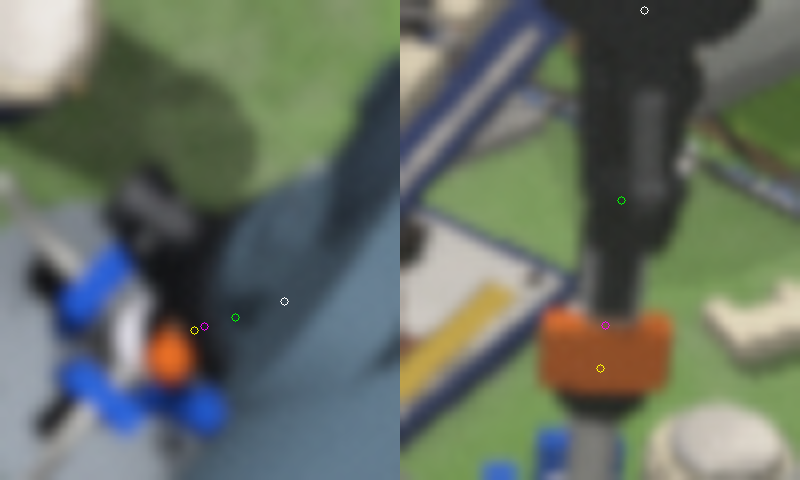

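Request:
{"name": "step_arm", "arguments": {
  "increments": [
    [[0, 0, 0], [0, 0, 0], -1],
    [[0, 0, 0], [0, 0, 0], -1],
    [[0, 0, 0], [0, 0, 0], -1],
    [[0, 0, 0], [0, 0, 0], -1],
    [[0, 0, 0], [0, 0, 0], -1],
    [[0, 0, -6], [0, 0, 0], -1],
    [[0, 0, -6], [0, 0, 0], -1],
    [[0, 0, 0], [0, 0, 0], 0.8],
    [[0, 0, 0], [0, 0, 0], 0.8],
    [[0, 0, 0], [0, 0, 0], 0.8],
    [[0, 0, 0], [0, 0, 0], 0.8],
    [[0, 0, 0], [0, 0, 0], 0.8],
    [[0, 0, 0], [0, 0, 0], 0.8],
    [[0, 0, 0], [0, 0, 0], 0.8],
    [[0, 0, 0], [0, 0, 0], 0.8]
  ]
}}

```text
time: 4.92
ee_pos: [0.5304, -0.2692, 0.2108]
orientation: [179.7, 0.0, 139.0]
contact_force: [3.8, 4.5, 1.6]
width: 0.0111
grasp_force: 58.6
```

Request:
{"name": "step_arm", "arguments": {
  "increments": [
    [[1.5, 2, 0], [0, 0, 0], 1],
    [[0, 0, 0], [0, 0, 3], 1],
    [[0, 0, 0], [0, 0, 6], 1],
    [[0, 0, 0], [0, 0, 7], 1],
    [[0, 0, 0], [0, 0, 7], 1],
    [[0, 0, 0], [0, 0, 7], 1],
    [[0, 0, 0], [0, 0, 7], 1],
    [[0, 0, 0], [0, 0, 7], 1],
    [[0, 0, 0], [0, 0, 7], 1],
    [[0, 0, 0], [0, 0, 7], 1]
  ]
}}

```text
time: 5.75
ee_pos: [0.53, -0.2709, 0.2108]
orientation: [-179.8, -0.1, -162.8]
contact_force: [-1.1, -4.8, 0.6]
width: 0.0109
grasp_force: 58.8
```

Request:
{"name": "step_arm", "arguments": {
  "increments": [
    [[-0.5, -1.5, 0], [0, 0, 7], 1],
    [[0, 0, 0], [0, 0, 7], 1],
    [[0, 0, 0], [0, 0, 7], 1],
    [[0, 0, 0], [0, 0, 7], 1],
    [[0, 0, 0], [0, 0, 7], 1],
    [[0, 0, 0], [0, 0, 7], 1],
    [[0, 0, 0], [0, 0, 7], 1],
    [[0, 0, 0], [0, 0, 7], 1],
    [[0, 0, 0], [0, 0, 7], 1],
    [[0, 0, 0], [0, 0, 7], 1],
    [[0, 0, 0], [0, 0, 7], 1],
    [[0, 0, 0], [0, 0, 5], 1],
    [[0, 0, 0], [0, 0, 3], 1],
    [[0, 0, 0], [0, 0, 0], 1],
    [[0, 0, 0], [0, 0, 0], 1]
  ]
}}

```text
time: 7.0
ee_pos: [0.532, -0.2721, 0.2109]
orientation: [-179.8, -0.2, -78.1]
contact_force: [5.7, -3.7, -1.3]
width: 0.0112
grasp_force: 58.6
```

```bash
python3 - <<'E'
from h import *
s=ctrl.sense(); print(s['ee_pos'],s['orientation'],s['joint_pos'])
def crop(n,x0,y0,w,h,s):
    return cv2.resize(eyes.get_image(n)[:,:,::-1][y0:y0+h,x0:x0+w],None,fx=s,fy=s,interpolation=cv2.INTER_CUBIC)
cv2.imwrite('pics/g3.png',np.hstack([crop('top',375,165,66,70,6),crop('scene',350,205,66,70,6)]))
E
```

```text
[ 0.53199603 -0.27208565  0.21085219] [-179.78577632   -0.2197586   -78.10884734] [-3.31661251e+01  2.39500780e+01  9.39891071e+00  7.51419574e+01
 -3.60589325e-03 -1.35057698e+02]
```

View pics/g3.png

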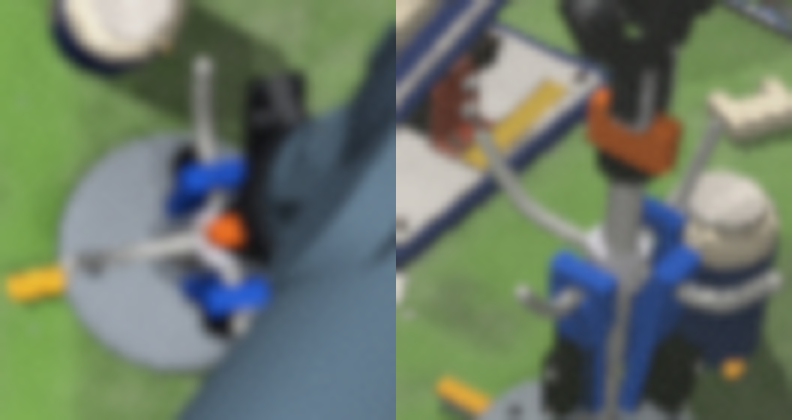

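```bash
python3 - <<'E'
from h import *
T=lambda x,y:(375+x/6,165+y/6); S=lambda x,y:(350+(x-396)/6,205+y/6)
A=np.array([.529,-.2725])
for n,q,z in(('top',T(92,262),.183),('top',T(203,64),.183),('top',T(8,290),.01),('top',T(66,277),.01),('top',T(37,284),.01),('scene',S(438,388),.01),('scene',S(473,115),.183),('scene',S(523,293),.183),('scene',S(778,280),.183)):
    X=atz(n,q,z); d=X[:2]-A; print(n,X,np.degrees(np.arctan2(d[1],d[0])),np.hypot(*d))
E
```

```text
top [ 0.51208289 -0.20031389  0.183     ] 103.1894782454561 0.07414191373210978
top [ 0.61190973 -0.25427571  0.183     ] 12.396972300503952 0.08488903675591722
top [ 0.50454674 -0.17821519  0.01      ] 104.53960710992853 0.09740424692718751
top [ 0.51245306 -0.21021642  0.01      ] 104.8781413238157 0.06444412761495694
top [ 0.50822236 -0.1942185   0.01      ] 104.86482089436835 0.08099199990102776
scene [ 0.50274387 -0.18285763  0.01      ] 106.32523646866106 0.09340845563376643
scene [ 0.5205032  -0.17504466  0.183     ] 94.98282585860609 0.09782503832580863
scene [ 0.44855383 -0.28899746  0.183     ] -168.4107760069015 0.08212035759426312
scene [ 0.54948665 -0.35504809  0.183     ] -76.06203012242631 0.08505228166747222
```

Tree: empty branch tip at (92,262) in the top crop, pointer (8–66,277–290). They agree within about 2°. I'll nudge it, release, and go to the carrier.

Request:
{"name": "step_arm", "arguments": {
  "increments": [
    [[-1.5, 0, 0], [0, 0, 1.5], 1],
    [[0, 0, 0], [0, 0, 0], 0.3],
    [[0, 0, 0], [0, 0, 0], -0.2],
    [[0, 0, 0], [0, 0, 0], -1],
    [[0, 0, 0], [0, 0, 0], -1],
    [[0, 0, 0], [0, 0, 0], -1],
    [[0, 0, 30], [0, 0, 0], -1],
    [[0, 0, 30], [0, 0, 0], -1],
    [[0, 0, 30], [0, 0, 0], -1],
    [[0, 0, 30], [0, 0, 0], -1]
  ]
}}

```text
time: 7.93
ee_pos: [0.5275, -0.2701, 0.3315]
orientation: [180.0, 0.0, -76.6]
contact_force: [0.9, -0.4, 0.4]
width: 0.0853
grasp_force: 0.0
```

Request:
{"name": "step_arm", "arguments": {
  "increments": [
    [[-1.4, 31.9, 0], [0, 0, -6.66], -1],
    [[-1.4, 31.9, 0], [0, 0, -6.66], -1],
    [[-1.4, 31.9, 0], [0, 0, -6.66], -1],
    [[-1.4, 31.9, 0], [0, 0, -6.66], -1],
    [[-1.4, 31.9, 0], [0, 0, -6.66], -1],
    [[-1.4, 31.9, 0], [0, 0, -6.66], -1],
    [[-1.4, 31.9, 0], [0, 0, -6.66], -1],
    [[-1.4, 31.9, 0], [0, 0, -6.66], -1],
    [[-1.4, 31.9, 0], [0, 0, -6.66], -1],
    [[-1.4, 31.9, 0], [0, 0, -6.66], -1],
    [[-1.4, 31.9, 0], [0, 0, -6.66], -1],
    [[-1.4, 31.9, 0], [0, 0, -6.66], -1],
    [[-1.4, 31.9, 0], [0, 0, -6.66], -1],
    [[-1.4, 31.9, 0], [0, 0, -6.66], -1],
    [[-1.4, 31.9, 0], [0, 0, -6.66], -1],
    [[0, 0, 0], [0, 0, 0], -1]
  ]
}}

```text
time: 9.27
ee_pos: [0.5061, 0.2129, 0.3298]
orientation: [179.9, -0.0, -176.4]
contact_force: [-0.6, 0.5, 0.2]
width: 0.0852
grasp_force: 0.0
```

Request:
{"name": "step_arm", "arguments": {
  "increments": [
    [[4, -3, -36], [0, 0, 0], -1],
    [[0, 0, -36], [0, 0, 0], -1],
    [[0, 0, -36], [0, 0, 0], -1],
    [[0, 0, -36], [0, 0, 0], -1],
    [[0, 0, -36], [0, 0, 0], -1],
    [[0, 0, -36], [0, 0, 0], -1],
    [[0, 0, -36], [0, 0, 0], -1],
    [[0, 0, -30], [0, 0, 0], -1],
    [[0, 0, -20], [0, 0, 0], -1],
    [[0, 0, 0], [0, 0, 0], -1]
  ]
}}

```text
time: 10.1
ee_pos: [0.5067, 0.2032, 0.0236]
orientation: [-179.9, -0.5, -176.5]
contact_force: [-1.1, -0.7, -1.5]
width: 0.0851
grasp_force: 0.0
```

Request:
{"name": "step_arm", "arguments": {
  "increments": [
    [[3, 3, -8], [0, 0, 0], -1],
    [[0, 0, -6], [0, 0, 0], -1],
    [[0, 0, 0], [0, 0, 0], -1],
    [[0, 0, 0], [0, 0, 0], 0.2],
    [[0, 0, 0], [0, 0, 0], 0.5],
    [[0, 0, 0], [0, 0, 0], 0.8],
    [[0, 0, 0], [0, 0, 0], 0.8],
    [[0, 0, 0], [0, 0, 0], 0.8],
    [[0, 0, 0], [0, 0, 0], 0.8],
    [[0, 0, 0], [0, 0, 0], 0.8],
    [[0, 0, 0], [0, 0, 0], 0.8]
  ]
}}

```text
time: 11.02
ee_pos: [0.5141, 0.2081, 0.0143]
orientation: [180.0, 0.0, -176.5]
contact_force: [1.2, -0.7, 0.6]
width: 0.0087
grasp_force: 0.0
```

Request:
{"name": "step_arm", "arguments": {
  "increments": [
    [[0, 0, 0], [0, 0, 0], -0.2],
    [[0, 0, 0], [0, 0, 0], -0.2],
    [[0, 0, 0], [0, 0, 0], -0.2],
    [[0, 0, -4], [0, 0, 0], -0.2],
    [[-2, -1, -4], [0, 0, 0], -0.2],
    [[0, 0, 0], [0, 0, 0], -0.2],
    [[0, 0, 0], [0, 0, 0], 0.5],
    [[0, 0, 0], [0, 0, 0], 1],
    [[0, 0, 0], [0, 0, 0], 1],
    [[0, 0, 0], [0, 0, 0], 1],
    [[0, 0, 0], [0, 0, 0], 1],
    [[0, 0, 0], [0, 0, 0], 1]
  ]
}}

```text
time: 12.02
ee_pos: [0.5123, 0.2072, 0.0065]
orientation: [180.0, 0.0, -176.5]
contact_force: [-0.2, 0.4, 1.5]
width: 0.0095
grasp_force: 58.7
```

Request:
{"name": "step_arm", "arguments": {
  "increments": [
    [[0, 0, 0], [0, 0, 0], 0.3],
    [[0, 0, 0], [0, 0, 0], 0.3],
    [[0, 0, 0], [0, 0, 0], 0.3],
    [[0, 0, -4], [0, 0, 0], 0.3],
    [[0, 0, 0], [0, 0, 0], 0.3],
    [[0, 0, 0], [0, 0, 0], 1],
    [[0, 0, 0], [0, 0, 0], 1],
    [[0, 0, 0], [0, 0, 0], 1],
    [[0, 0, 0], [0, 0, 0], 1]
  ]
}}

```text
time: 12.77
ee_pos: [0.512, 0.207, 0.0022]
orientation: [180.0, -0.0, -176.5]
contact_force: [0.3, 0.4, -1.2]
width: 0.0115
grasp_force: 59.2
```

Request:
{"name": "step_arm", "arguments": {
  "increments": [
    [[0, 0, 10], [0, 0, 0], 1],
    [[0, 0, 30], [0, 0, 0], 1],
    [[0, 0, 37], [0, 0, 0], 1],
    [[0, 0, 37], [0, 0, 0], 1],
    [[0, 0, 37], [0, 0, 0], 1],
    [[0, 0, 37], [0, 0, 0], 1],
    [[0, 0, 37], [0, 0, 0], 1],
    [[0, 0, 37], [0, 0, 0], 1],
    [[0, 0, 30], [0, 0, 0], 1]
  ]
}}

```text
time: 13.52
ee_pos: [0.5121, 0.207, 0.2983]
orientation: [180.0, 0.2, -176.5]
contact_force: [1.5, 0.2, 0.0]
width: 0.0114
grasp_force: 59.2
```

Request:
{"name": "step_arm", "arguments": {
  "increments": [
    [[-1, -19.2, 0], [0, 0, 6.28], 1],
    [[-1, -19.2, 0], [0, 0, 6.28], 1],
    [[-1, -19.2, 0], [0, 0, 6.28], 1],
    [[-1, -19.2, 0], [0, 0, 6.28], 1],
    [[-1, -19.2, 0], [0, 0, 6.28], 1],
    [[-1, -19.2, 0], [0, 0, 6.28], 1],
    [[-1, -19.2, 0], [0, 0, 6.28], 1],
    [[-1, -19.2, 0], [0, 0, 6.28], 1],
    [[-1, -19.2, 0], [0, 0, 6.28], 1],
    [[-1, -19.2, 0], [0, 0, 6.28], 1],
    [[-1, -19.2, 0], [0, 0, 6.28], 1],
    [[-1, -19.2, 0], [0, 0, 6.28], 1],
    [[-1, -19.2, 0], [0, 0, 6.28], 1],
    [[-1, -19.2, 0], [0, 0, 6.28], 1],
    [[-1, -19.2, 0], [0, 0, 6.28], 1],
    [[-1, -19.2, 0], [0, 0, 6.28], 1],
    [[0, 0, 0], [0, 0, 0], 1]
  ]
}}

```text
time: 14.93
ee_pos: [0.4958, -0.103, 0.2948]
orientation: [180.0, -0.1, -76.0]
contact_force: [-0.0, 0.3, -0.8]
width: 0.0117
grasp_force: 59.2
```

Request:
{"name": "step_arm", "arguments": {
  "increments": [
    [[0, 0, 0], [-4.85, -1.21, 0], 1],
    [[0, 0, 0], [-4.85, -1.21, 0], 1],
    [[0, 0, 0], [-4.85, -1.21, 0], 1],
    [[0, 0, 0], [-4.85, -1.21, 0], 1],
    [[0, 0, 0], [-4.85, -1.21, 0], 1],
    [[0, 0, 0], [-4.85, -1.21, 0], 1],
    [[0, 0, 0], [-4.85, -1.21, 0], 1],
    [[0, 0, 0], [-4.85, -1.21, 0], 1],
    [[0, 0, 0], [0, 0, 0], 1]
  ]
}}

```text
time: 15.68
ee_pos: [0.4942, -0.0974, 0.2918]
orientation: [179.7, -39.9, -75.6]
contact_force: [-1.5, 1.1, -1.5]
width: 0.0121
grasp_force: 59.3
```

Request:
{"name": "step_arm", "arguments": {
  "increments": [
    [[0.2, -8, -24], [0, 0, 0], 1],
    [[0.2, -8, -24], [0, 0, 0], 1],
    [[0.2, -8, -24], [0, 0, 0], 1],
    [[0.2, -8, -24], [0, 0, 0], 1],
    [[0.2, -8, -24], [0, 0, 0], 1],
    [[0, 0, 0], [0, 0, 0], 1]
  ]
}}

```text
time: 16.18
ee_pos: [0.4936, -0.1409, 0.17]
orientation: [179.6, -39.7, -75.9]
contact_force: [-0.1, 0.2, -0.8]
width: 0.0118
grasp_force: 59.2
```

```bash
cat >> h.py <<'E'
from scipy.spatial.transform import Rotation as Ro
def hole(s,L=.050,d=.0078):
    R=Ro.from_euler('xyz',s['orientation'],degrees=True).as_matrix()
    return s['ee_pos']-0+L*R[:,0]-d*R[:,2], -R[:,0], -R[:,2]
E
python3 - <<'E'
from h import *
np.set_printoptions(precision=4,suppress=True)
s=ctrl.sense(); h,cx,u=hole(s); print(s['ee_pos'],s['orientation'],s['joint_pos'],h,cx,u)
def crop(n,x0,y0,w,h,s):
    return cv2.resize(eyes.get_image(n)[:,:,::-1][y0:y0+h,x0:x0+w],None,fx=s,fy=s,interpolation=cv2.INTER_CUBIC)
cv2.imwrite('pics/p.png',np.hstack([crop('top',375,170,50,56,8),crop('scene',345,205,50,56,8)]))
for n in('top','scene'): print(n,proj(n,[h,[.5087,-.191,.1827]]))
E
```

```text
[ 0.4936 -0.1409  0.17  ] [179.5616 -39.7281 -75.8635] [   0.9146    8.7257  -30.2254   40.8231  -38.604  -106.6533] [ 0.5019 -0.1733  0.2079] [-0.1878  0.7458 -0.6391] [-0.1487  0.6216  0.7691]
top [[382.233  211.5385]
 [387.1698 209.7397]]
scene [[358.3138 219.5588]
 [363.4803 228.3079]]
```

View pics/p.png

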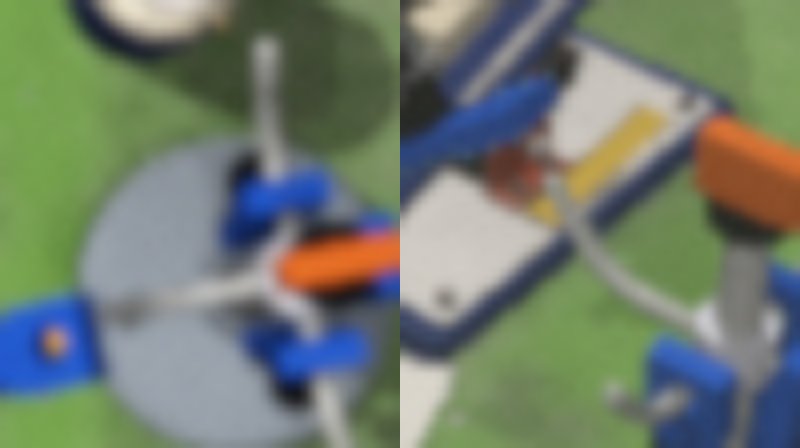

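```bash
python3 - <<'E'
from h import *
np.set_printoptions(precision=4,suppress=True)
o1,d1=ray('top',(375+115/8,170+307/8));o2,d2=ray('scene',(345+143/8,205+140/8))
t=np.linalg.lstsq(np.c_[d1,-d2],o2-o1,rcond=None)[0];print(o1+t[0]*d1,o2+t[1]*d2)
A=np.array([.529,-.2725]);b=np.radians(104);o=np.array([np.cos(b),np.sin(b)])
P=[(r,.15) for r in np.linspace(.01,.038,4)]+[(.038+.04*np.sin(a),.15+.04*(1-np.cos(a))) for a in np.radians([10,20,30,40,50])]+[(.0763,.1735),(.084,.1827)]
X=np.array([[*(A+r*o),z] for r,z in P])
out=[]
for n,x0,y0,w in(('top',380,195,33),('scene',350,210,33)):
    im=cv2.resize(eyes.get_image(n)[:,:,::-1][y0:y0+40,x0:x0+w],None,fx=12,fy=12,interpolation=cv2.INTER_CUBIC)
    for q in proj(n,X): cv2.circle(im,tuple(((q-[x0,y0]+.5)*12).astype(int).tolist()),2,(0,255,255),-1)
    # pointer tip / front mark
    q=proj(n,[[*(A+.084*o),.01]])[0]; cv2.circle(im,tuple(((q-[x0,y0]+.5)*12).astype(int).tolist()),3,(255,0,255),-1)
    out.append(im)
cv2.imwrite('pics/o.png',np.hstack(out))
E
```

```text
[ 0.5117 -0.1943  0.206 ] [ 0.5058 -0.1895  0.205 ]
```

View pics/o.png

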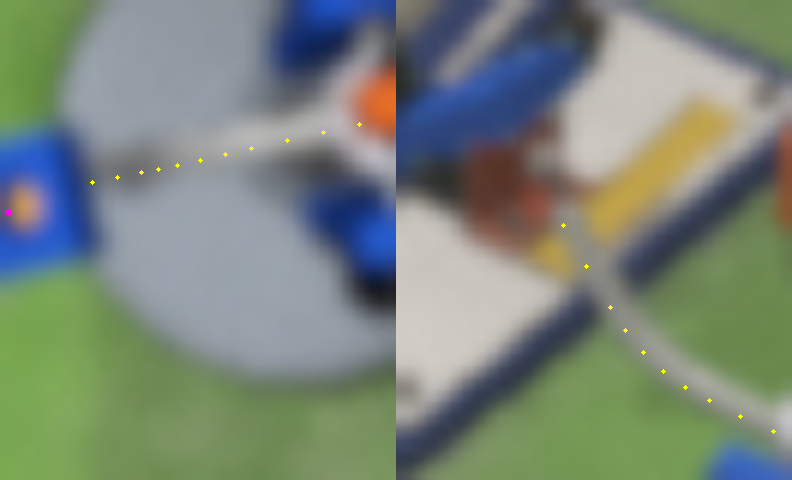

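The overlay shows the rod about 1 px up and right of my model. Together with the grip readings that puts the rotor axis near (0.532, -0.271), so I'll shift sideways and then advance along the rod.

Request:
{"name": "step_arm", "arguments": {
  "increments": [
    [[6, 1, 0], [0, 0, 0], 1],
    [[0.8, -3.1, -3.8], [0, 0, 0], 1],
    [[0.8, -3.1, -3.8], [0, 0, 0], 1],
    [[0.8, -3.1, -3.8], [0, 0, 0], 1],
    [[0.8, -3.1, -3.8], [0, 0, 0], 1],
    [[0, 0, 0], [0, 0, 0], 1],
    [[0, 0, 0], [0, 0, 0], 1]
  ]
}}

```text
time: 16.97
ee_pos: [0.5057, -0.1519, 0.1584]
orientation: [179.9, -40.0, -76.0]
contact_force: [-0.4, 0.5, -1.1]
width: 0.0118
grasp_force: 59.3
```

```bash
python3 - <<'E'
from h import *
np.set_printoptions(precision=4,suppress=True)
s=ctrl.sense(); h,cx,u=hole(s,.048); v=h-np.array([.512,-.190,.1827]); print(s['ee_pos'],s['orientation'],h,u,'along',v@u,'lat',v-(v@u)*u)
out=[]
for n,c in(('top',(384,210)),('scene',(361,224))):
    x0,y0=c[0]-12,c[1]-14
    out.append(cv2.resize(eyes.get_image(n)[:,:,::-1][y0:y0+28,x0:x0+24],None,fx=16,fy=16,interpolation=cv2.INTER_CUBIC))
cv2.imwrite('pics/q.png',np.hstack(out))
E
```

```text
[ 0.5057 -0.1519  0.1584] [179.9224 -39.9689 -75.9995] [ 0.5133 -0.1827  0.1952] [-0.1541  0.6236  0.7664] along 0.01393955686705007 lat [ 0.0035 -0.0014  0.0018]
```

Request:
{"name": "step_arm", "arguments": {
  "increments": [
    [[-3.5, 1.4, -1.8], [0, 0, 0], 1],
    [[0.6, -2.5, -3.1], [0, 0, 0], 1],
    [[0.6, -2.5, -3.1], [0, 0, 0], 1],
    [[0.6, -2.5, -3.1], [0, 0, 0], 1],
    [[0.3, -1.2, -1.5], [0, 0, 0], 1],
    [[0, 0, 0], [0, 0, 0], 1],
    [[0, 0, 0], [0, 0, 0], 1]
  ]
}}

```text
time: 17.65
ee_pos: [0.5048, -0.159, 0.1462]
orientation: [180.0, -40.0, -76.0]
contact_force: [-0.6, -0.2, 0.3]
width: 0.0114
grasp_force: 59.3
```

```bash
cat > st.py <<'E'
from h import *
np.set_printoptions(precision=4,suppress=True)
s=ctrl.sense(); h,cx,u=hole(s,.048); v=h-np.array([.512,-.190,.1827]); print(s['ee_pos'],s['orientation'],'along',v@u,'lat',v-(v@u)*u,'F',s['contact_force'],s['ft_torque'],'u',u,s['joint_pos'])
E
python3 st.py
```

```text
[ 0.5048 -0.159   0.1462] [179.9918 -39.9829 -76.0296] along 0.00028396362398653674 lat [ 0.0005 -0.0001  0.0001] F [-0.5567 -0.1843  0.2679] [0.5687 0.1948 0.0143] u [-0.155   0.6236  0.7662] [  -1.3264   10.4526  -32.4496   34.6326  -38.3039 -109.638 ]
```

Request:
{"name": "step_arm", "arguments": {
  "increments": [
    [[0.3, -1.25, -1.55], [0, 0, 0], 1],
    [[0.3, -1.25, -1.55], [0, 0, 0], 1],
    [[0.3, -1.25, -1.55], [0, 0, 0], 1],
    [[0.3, -1.25, -1.55], [0, 0, 0], 1],
    [[0, 0, 0], [0, 0, 0], 1],
    [[0, 0, 0], [0, 0, 0], 1]
  ]
}}

```text
time: 18.15
ee_pos: [0.506, -0.164, 0.1401]
orientation: [180.0, -40.0, -76.0]
contact_force: [0.6, 0.1, -0.1]
width: 0.0114
grasp_force: 59.3
```

```bash
python3 st.py; python3 - <<'E'
from h import *
out=[]
for n,c in(('top',(384,210)),('scene',(361,226))):
    x0,y0=c[0]-12,c[1]-14
    out.append(cv2.resize(eyes.get_image(n)[:,:,::-1][y0:y0+28,x0:x0+24],None,fx=16,fy=16,interpolation=cv2.INTER_CUBIC))
cv2.imwrite('pics/r.png',np.hstack(out))
E
```

```text
[ 0.506  -0.164   0.1401] [179.9915 -39.984  -76.0199] along -0.007704631956713384 lat [0.0004 0.     0.0001] F [ 0.5934  0.1355 -0.0722] [ 0.6431  0.0946 -0.003 ] u [-0.1551  0.6236  0.7662] [  -1.9475   10.8277  -33.0927   33.1295  -38.1662 -110.4215]
```

View pics/r.png

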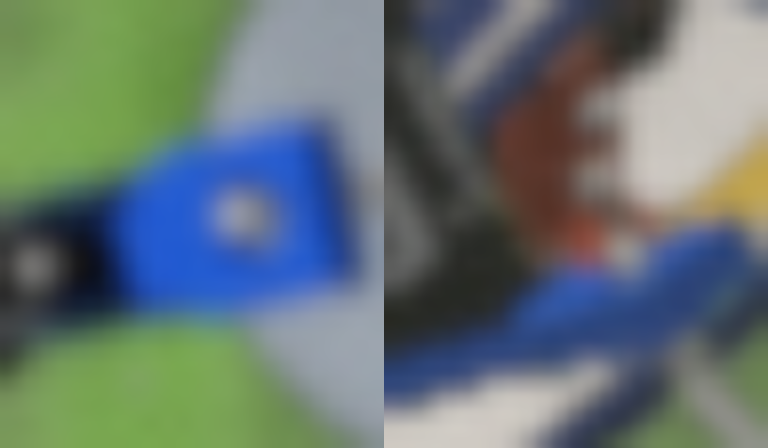

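Through the hole at (240,212) in the top half I can see the steel tip, and in the scene half it pokes out above the plate at (630,240), so the carrier is threaded. I'll slide down the straight part, then into the bend.

Request:
{"name": "step_arm", "arguments": {
  "increments": [
    [[0.6, -2.55, -3.1], [0, 0, 0], 1],
    [[0.6, -2.55, -3.1], [0, 0, 0], 1],
    [[0.6, -2.55, -3.1], [0, 0, 0], 1],
    [[0.6, -2.55, -3.1], [0, 0, 0], 1],
    [[0, 0, 0], [0, 0, 0], 1],
    [[0, 0, 0], [0, 0, 0], 1]
  ]
}}

```text
time: 18.75
ee_pos: [0.5081, -0.1743, 0.1274]
orientation: [180.0, -40.0, -76.0]
contact_force: [0.6, -1.4, -0.6]
width: 0.0115
grasp_force: 59.3
```

```bash
python3 st.py
```

```text
[ 0.5081 -0.1743  0.1274] [179.9569 -39.9729 -76.0163] along -0.02421954537340245 lat [ 0.0001 -0.0001  0.0001] F [ 0.6244 -1.3602 -0.6469] [ 0.4885  0.1875 -0.0079] u [-0.1545  0.6236  0.7663] [  -3.2457   11.6668  -34.3367   30.1026  -37.8662 -112.0004]
```

Request:
{"name": "step_arm", "arguments": {
  "increments": [
    [[1.4, -5.75, -4.9], [-4.85, -1.2, 0], 1],
    [[1.4, -5.75, -4.9], [-4.85, -1.2, 0], 1],
    [[0, 0, 0], [0, 0, 0], 1],
    [[1.57, -6.5, -3.85], [-4.85, -1.2, 0], 1],
    [[0, 0, 0], [0, 0, 0], 1],
    [[0, 0, 0], [0, 0, 0], 1]
  ]
}}

```text
time: 19.25
ee_pos: [0.5121, -0.1917, 0.1133]
orientation: [179.7, -54.8, -75.7]
contact_force: [0.4, 0.6, -0.3]
width: 0.0116
grasp_force: 59.3
```

```bash
python3 st.py
```

```text
[ 0.5121 -0.1917  0.1133] [179.7015 -54.8043 -75.7394] along -0.033580446823117976 lat [-0.0012  0.0043 -0.0063] F [ 0.4299  0.5577 -0.2856] [ 0.7744  0.2116 -0.0196] u [-0.1962  0.7933  0.5764] [   1.8644   17.5432  -41.7737   14.2188  -53.058  -110.5033]
```

Request:
{"name": "step_arm", "arguments": {
  "increments": [
    [[1.57, -6.5, -3.85], [-4.85, -1.2, 0], 1],
    [[0, 0, 0], [0, 0, 0], 1],
    [[1.7, -7, -2.65], [-4.85, -1.2, 0], 1],
    [[0, 0, 0], [0, 0, 0], 1],
    [[1.7, -7, -2.65], [-4.85, -1.2, 0], 1],
    [[0, 0, 0], [0, 0, 0], 1],
    [[0, 0, 0], [0, 0, 0], 1]
  ]
}}

```text
time: 19.83
ee_pos: [0.5175, -0.2127, 0.1045]
orientation: [179.5, -69.8, -75.6]
contact_force: [-0.5, -0.3, -0.1]
width: 0.0115
grasp_force: 59.3
```

```bash
python3 st.py
```

```text
[ 0.5175 -0.2127  0.1045] [179.5088 -69.763  -75.5826] along -0.041207365962418974 lat [-0.0015  0.0058 -0.0163] F [-0.532  -0.2665 -0.0945] [ 0.8674  0.1979 -0.0283] u [-0.2253  0.9108  0.3459] [   4.3162   27.1278  -48.9563  -10.3758  -67.6978 -116.1858]
```

Request:
{"name": "step_arm", "arguments": {
  "increments": [
    [[0, 0, 0], [0, 0, 0], 0.6],
    [[0, 0, 0], [0, 0, 0], 0.4],
    [[0, 0, 0], [0, 0, 0], 0.2],
    [[0, 0, 0], [0, 0, 0], 0],
    [[0, 0, 0], [0, 0, 0], 0],
    [[-1.2, 4.6, 1.7], [0, 0, 0], 0],
    [[-2.3, 9.1, 3.5], [0, 0, 0], 0],
    [[-2.3, 9.1, 3.5], [0, 0, 0], 0],
    [[-4.5, 18.2, 7], [0, 0, 0], 0],
    [[-4.5, 18.2, 7], [0, 0, 0], 0],
    [[-4.5, 18.2, 7], [0, 0, 0], 0],
    [[-4.5, 18.2, 7], [0, 0, 0], 0],
    [[0, 0, 0], [0, 0, 0], 0]
  ]
}}

```text
time: 20.92
ee_pos: [0.4945, -0.1148, 0.1432]
orientation: [179.3, -70.0, -75.2]
contact_force: [0.4, -0.0, -1.0]
width: 0.0425
grasp_force: 0.0
```

```bash
python3 - <<'E'
from h import *
s=ctrl.sense(); print(s['ee_pos'],s['orientation'],s['joint_pos'],s['contact_force'])
A=np.array([.5315,-.2715]);b=np.radians(103.6);o=np.array([np.cos(b),np.sin(b)])
ims={}
for n in('top','scene'):
    im=eyes.get_image(n); ims[n]=im
    hsv=cv2.cvtColor(im,cv2.COLOR_RGB2HSV)
    m=(cv2.inRange(hsv,(100,150,60),(125,255,255))>0)
    # predicted hanging carrier: centre of plate 32mm under hole, r=.045
    for r in(.04,.05):
        for z in(.15,.115,.09): 
            q=proj(n,[[*(A+(r+.006)*o),z]])[0]; x,y=q.round().astype(int); print(n,r,z,q.round(1),im[y,x],m[y,x])
    cv2.imwrite(f'pics/end_{n}.png',im[:,:,::-1])
E
```

```text
[ 0.49448148 -0.11480148  0.14317857] [179.33687551 -69.9740863  -75.20769848] [ 17.14933637  27.66294307 -34.31071731  36.36678689 -69.75211217
 -81.36038332] [ 0.38245512 -0.04977074 -0.99983284]
top 0.04 0.15 [397.6 206.6] [ 60 103 205] True
top 0.04 0.115 [395.8 207.2] [127 133 158] False
top 0.04 0.09 [394.6 207.6] [117 117 119] False
top 0.05 0.15 [394.3 207.3] [134 134 134] False
top 0.05 0.115 [392.7 207.8] [114 113 112] False
top 0.05 0.09 [391.5 208.2] [108 109 107] False
scene 0.04 0.15 [373.8 241.3] [ 52  84 155] True
scene 0.04 0.115 [372.9 250.1] [ 45  70 123] True
scene 0.04 0.09 [372.2 256.2] [84 88 93] False
scene 0.05 0.15 [371.  239.9] [ 90 114 149] False
scene 0.05 0.115 [370.1 248.7] [46 49 52] False
scene 0.05 0.09 [369.5 254.8] [85 84 81] False
```

```bash
python3 - <<'E'
import cv2,numpy as np
for n,(x0,y0,w,h) in(('scene',(352,216,52,52)),('top',(378,190,44,36))):
    im=cv2.imread(f'pics/end_{n}.png'); hsv=cv2.cvtColor(im,cv2.COLOR_BGR2HSV)
    print(n,x0,y0)
    for y in range(y0,y0+h):
        r=''
        for x in range(x0,x0+w):
            H,S,V=map(int,hsv[y,x])
            r+='k' if V<65 else 'B' if 100<H<125 and S>110 else 'G' if 35<H<85 and S>70 else 'O' if (H<28 and S>130) else 'W' if V>165 and S<60 else '.'
        print(y,r)
E
```

```text
scene 352 216
216 ..............WWWWWWWWWWWWWW.....GGGGGGGGGGGGGGGGGGG
217 ............WWWWWWWWWWWWWWWW.......GGGGGGGGGGGGGGGGG
218 ............WWWWWWWWWWW..WWW.......GGGGGGGGGGGGGGGGG
219 .......O....WWWWWWWWW..O..WWWW......GGGGGGGGGGGGGGGG
220 ...k..O.....WWWWWWWW..OOO.WWW..OOOOO..GGGGGGGGGGGG.W
221 .....OOO....WWWWWWW..OOO..WW...OOOOOOO..GGGGGGGGGGWW
222 ..kk..O.....WWWWWW..OOO..WW...OOOOOOOOOO..GGGGGGGG.W
223 .kk.........WWWWW..OOO..W.....OOOOOOOOOOOOO.GGGGG...
224 kkk..O.O.....WWW..OOO.WW......OOOOOOOOOOOOOOO.GGG...
225 .kk...OOO.......OOOO..W.......OOOOOOOOOOOOOOO.GGG...
226 ........OO....OOOOO.W.........OOOOOOOOOOOOOOOOGG....
227 W........O.....OOO.........GG.OOOOOOOOOOOOOOO.GG....
228 WWW............OO.........GGG.OOOOOOOOOOOOOOO.GG....
229 WWWW......................GGGG..OOOOOOOOOOOOO.G.....
230 WWWWW.....O..............GGGGGGG.OOOOOOOOOOOOGG....G
231 WWWWWWW...OO...........GGGGGGGGGkk.OOOOOOOOOOGG...GG
232 WWWWWWWWWW...........GGGGGGGGGGGkkkk.OOOOOOO.G....GG
233 WWWWWWWWWWWW........GGGGGGGGGGGGGkkkkk.OOOOOGG....WW
234 WWWWWWWWWWWW........GGG....GGGGGGGkkkkkk...GG....WWW
235
[... 2953 characters left out ...]
BBBB....BBBB..
212 OOOOOOO.W.WW................BBBBBBB.BBBBBBB.
213 OOOOOOO...WWWWWWWWWWWWWWW...BBBBBBBBBBBBBBB.
214 OOOO...G..WWWWWWWWWWWWWWWW...BBBBBBBBBBBBBB.
215 ..GGGGGG...WWWWWWWWWWWWWWW....BBBBBBBBBBBBB.
216 GGGGGGGGG..WWWWWWWWWWWWWW......BBBBBBBBBB...
217 GGGGGGGGG...WWWWWWWWWWWW.......BBBBB........
218 GGGGGGGGGG...WWWWWWWWWWW.......kkkk.........
219 GGGGGGGGGGG...WWWWWWWWWWW......kkkk..WW....G
220 GGGGGGGGGGGG...WWWWWWWWWW.......kkk..WW....G
221 GGGGGGGGGGGGG....WWWWWWWWW...........WW...GG
222 GGGGGGGGGGGGG.....WWWWWWWW............W...GG
223 GGGGGGGGGGGGGGG.....WWWWWWWW..........W...GG
224 GGGGGGGGGGGGGGGG.......WWW................GG
225 GGGGGGGGGGGGGGGGGG.........................G
```

Request:
{"name": "step_arm", "arguments": {
  "increments": [
    [[-4, 16, 6], [0, 0, 0], 0],
    [[-4, 16, 6], [0, 0, 0], 0],
    [[0, 0, 0], [0, 0, 0], 0],
    [[0, 0, 0], [0, 0, 0], 0],
    [[0, 0, 0], [0, 0, 0], 0],
    [[0, 0, 0], [0, 0, 0], 0],
    [[0, 0, 0], [0, 0, 0], 0],
    [[0, 0, 0], [0, 0, 0], 0],
    [[0, 0, 0], [0, 0, 0], 0],
    [[0, 0, 0], [0, 0, 0], 0],
    [[0, 0, 0], [0, 0, 0], 0],
    [[0, 0, 0], [0, 0, 0], 0],
    [[0, 0, 0], [0, 0, 0], 0],
    [[0, 0, 0], [0, 0, 0], 0],
    [[0, 0, 0], [0, 0, 0], 0],
    [[0, 0, 0], [0, 0, 0], 0],
    [[0, 0, 0], [0, 0, 0], 0],
    [[0, 0, 0], [0, 0, 0], 0],
    [[0, 0, 0], [0, 0, 0], 0],
    [[0, 0, 0], [0, 0, 0], 0]
  ]
}}

```text
time: 22.68
ee_pos: [0.4861, -0.085, 0.1537]
orientation: [179.9, -70.0, -75.9]
contact_force: [0.2, 0.2, -1.1]
width: 0.0424
grasp_force: 0.0
```

```bash
python3 - <<'E'
from h import *
old={n:cv2.imread(f'pics/end_{n}.png')[:,:,::-1] for n in('top','scene')}
for n,(x,y,w,h) in(('top',(394,199,14,14)),('scene',(368,232,14,22))):
    im=eyes.get_image(n); print(n,np.abs(im[y:y+h,x:x+w].astype(int)-old[n][y:y+h,x:x+w]).mean())
for q in((398,205),(399,206),(400,208)):
    X=atz('top',q,.16); d=X[:2]-[.5315,-.2715]; o=np.array([np.cos(1.808),np.sin(1.808)]); print('r',d@o,'side',d@[-o[1],o[0]])
o1=[*(np.array([.5315,-.2715])+.0*o)]
print(ctrl.hand_in())
E
```

```text
top 6.826530612244898
scene 4.369047619047619
r 0.04527144099442039 side -0.004125832076162685
r 0.04300367935350119 side -0.0005330978779758056
r 0.04141622693426481 side 0.006004492134504706
the job is handed in; nothing more can be done
None
```

The job is handed in at about 23 s: the empty branch was turned over the pointer, and by my last camera check the carrier hung from its low part, grip end down and released; hand-in returned no verdict.

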